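# Sort the rack hardware into its sample trays

### The arm

A 7-joint arm with a two-finger parallel gripper is mounted at the origin on the work surface. World frame = base frame: x ahead of the robot, y to its left, z up, the work surface at z = 0. Lengths are in mm, angles in rad, forces in N, time in s.
With the tool pointing down it reaches from about 425 to 950 mm from the base axis. Payload 16.7 kg.
Tool frame: the origin (TCP) lies at the very end of the fingers, on their centre line; the grasp point (between the pads) lies manip.hold_point_z behind it (manip.hold_point_z is the distance from the TCP to the grasp point, in mm); z points along the fingers, y is the line along which they close (so a half turn about z gives the same grasp; the last joint's range is limited). The gripper opens to 94 mm and grips with 3 to 60 N. Pads are 16 mm wide; open, the fingers measure 119 mm over their backs; the gripper's body (75 mm by 177 mm) begins 78 mm behind the grasp point.
Start: joints at [-1.327, 0.426, 0.074, 1.606, -0.034, 1.111, -0.067], TCP at [258.375, 623.552, 205.467] pointing down, gripper open.
Joint ranges: [-2.85, 2.85], [-0.5, 2.14], [-1.23, 1.37], [0.21, 2.46], [-1.02, 4.16], [0.16, 2.05], [-2.73, 2.73]. Speed limits (rad/s): [1.89, 1.89, 2.39, 2.39, 3.01, 3.01, 3.01].

### API

Orientations are given as a rotation vector (axis times angle).
In Python, from plant import manip, cams, order gives the robot as it stands. The module is installed in compiled form; this text tells all that it offers.
- The arm moves only by the tool jog_arm, never from a script. Its argument "commands" is a list of rows, each an object with "claw": the finger opening in cm, from 0 to 9.4; "dp": the shift along the tool's x, y, z in cm, a list of three; "turn": the turn about the tool's z in degrees. In form: [{"claw": claw, "dp": [dx, dy, dz], "turn": turn}, ...]. A call has 1 to 12 rows; each row shifts and turns the commanded pose from where the row before left it, along the tool's axes as they then stand; what a row does not reach is not made up. A row lasts 1/12 s, in which the tool goes at most 41.7 mm and 7.16 degrees, less where a joint would pass 70% of its speed; a pose out of reach is approached as far as the arm can. A call is refused whole if a number of a shift passes 4.17 or a number of a turn 7.16, either way. A call with a gripper value outside its range is refused whole. The fingers move at their own pace and stop on an object; "grip_force" is the grip in N (left out, the last holds). Time passes only in rows, so rows that do not move let the fingers close. It gives the time, the measured TCP pose, the force, the opening and the grip force at its end, in the units of the state.
- manip.get_state(): the state, without advancing time (a new reading comes with each control period).
- cams.snapshot(name): name is "scene" or "side" or "wrist"; returns the picture (400x640x3 uint8, red, green, blue); there is no depth.
- cams.camera_info(name): a dict with "intrinsics" (3x3 intrinsics, pixels), "k1" (the pictures are not rectified: a ray, as slopes to the right and down, at radius r is drawn at 1 + k1 r^2 times it, then the intrinsics apply), "world_to_cam" (4x4, takes a point from world to camera coordinates). Camera axes: x right, y down, z forward; pixel columns grow to the right and rows downward; lengths in mm; the calibration is good to about 2 mm. A picture is of the moment at which its call begins: read the wrist's pose just before it. camera_info takes no time and is no camera call; for the wrist camera it gives the pose at the moment of the call.
- order.hand_in(): hands the job in; it is judged then, once.
The state is a dict: "time_s": time; "qpos": joint angles; "qd": joint speeds; "joint_torque": joint torques, N m; "tool_pos": TCP position; "tool_rot": TCP orientation; "wrist_force": force on the tool from outside, world axes, zero at the start; "wrist_torque": the same for the moment, N m; "width": finger opening in mm; "grasp_force": force on a finger pad.
Only numpy, scipy, OpenCV 4.12 (cv2) and the standard library are available. Lean on these libraries where they do the work, as an engineer would, in place of code of your own. Each camera call takes 0.05 s, during which the arm holds its last target. There are 200 camera calls.

### The job

Sort the five loose pieces of shelving-rack hardware on the bench into the white trays: each goes in the tray whose far-side ledge carries a sample of the same kind (castor wheel, levelling foot or corner bracket). Set each piece down rather than dropping it, so that it ends resting on the tray floor, not on another piece: wheels lying flat, feet upright on their pads and the bracket sitting on its base plate. Leave the jar and the screwdriver where they are.

Things in the scene. Friction and masses are not known exactly. Their poses are not given: they have to be found in the camera images.
- wheel1: Loose castor wheel, black tyre with grey hub, lying flat: 62 mm diameter, 24 mm high, about 60 g. Origin: centre of the underside; z is its axle, up. Same as wheel2; both go in the same tray.
- wheel2: Loose castor wheel, black tyre with grey hub, lying flat: 62 mm diameter, 24 mm high, about 60 g. Origin: centre of the underside; z is its axle, up. Same as wheel1; both go in the same tray.
- foot1: Loose levelling foot standing upright, about 90 g: round steel pad 44 mm diameter, 10 mm high; hex nut 20 mm over its corners from 10 to 18 mm; steel threaded stud 12 mm diameter, top 60 mm above the underside. Origin: centre of the underside; z up along the stud. Same as foot2; both go in the same tray.
- foot2: Loose levelling foot standing upright, about 90 g: round steel pad 44 mm diameter, 10 mm high; hex nut 20 mm over its corners from 10 to 18 mm; steel threaded stud 12 mm diameter, top 60 mm above the underside. Origin: centre of the underside; z up along the stud. Same as foot1; both go in the same tray.
- bracket1: Loose cast aluminium corner bracket, 100 g, on its base plate, any yaw. Base plate 50 (x) by 36 (y) by 5 mm; at its +x end an upright plate 5 by 36 mm, 50 mm high; between them two cheeks flush with the sides (36 mm over both), solid for x = -6 to 20 mm up to 31 mm high: grip over these along y, at about x = 8 mm. Origin: centre of the underside; z up.
- tray_wheel: White tray fixed to the bench, its sample a castor wheel. Outside 140 (x) by 170 (y) by 28 mm high, inside 130 by 160; walls, floor 5 mm. Origin: centre of the underside. x points roughly away from the robot, z up. Beyond the +x wall a ledge 66 by 100 by 6 mm carries the sample, fixed, 104 mm from the origin along x, up to 66 mm high. Trays differ only in the sample.
- tray_foot: White tray fixed to the bench, its sample a levelling foot. Outside 140 (x) by 170 (y) by 28 mm high, inside 130 by 160; walls, floor 5 mm. Origin: centre of the underside. x points roughly away from the robot, z up. Beyond the +x wall a ledge 66 by 100 by 6 mm carries the sample, fixed, 104 mm from the origin along x, up to 66 mm high. Trays differ only in the sample.
- tray_bracket: White tray fixed to the bench, its sample a corner bracket. Outside 140 (x) by 170 (y) by 28 mm high, inside 130 by 160; walls, floor 5 mm. Origin: centre of the underside. x points roughly away from the robot, z up. Beyond the +x wall a ledge 66 by 100 by 6 mm carries the sample, fixed, 104 mm from the origin along x, up to 66 mm high. Trays differ only in the sample.
- jar: Bystander, to be left where it is. Closed jar standing upright, 64 mm diameter, 85 mm high, beyond the left (+y) end of the row of trays. Origin: centre of the underside.
- screwdriver: Bystander, to be left where it is. Screwdriver with a black handle lying flat on the bench beyond the right (-y) end of the row of trays, 200 mm long, roughly along x, 26 mm high. Origin: middle of its length, on the bench; x along the tool to its tip.
Mind the look-alikes: they are no part of the job. Leave any blue or orange look-alike of the bracket1 alone.

How it is judged:
By the outcome, as a careful person would: the job done as asked, in the order asked, and still so for the second after the job is handed in, with the robot touching nothing.
It also fails if it takes over 128 s, if anything falls off the work surface, if the arm or the gripper's body presses on something with over 40 N, if the wrist force passes 120 N, or if a joint passes its speed limit or range.

## Working session

There is one attempt and no reset: what is moved stays moved. The work goes in short steps, Python scripts to look and compute and a tool call to move; the robot and the scene stay as the last step left them, time stands still between calls to the robot, and variables do not carry over. Pictures are saved under pics/ and viewed, at most 14 in all, crops included, and the job is handed in when it is done.

Besides the shell and the picture viewer there is one more tool, called after "Request:" by a JSON object that holds its "name" and its "arguments", one argument or row to a line. jog_arm: Moves the arm, as the interface text tells. Its arguments: {"type":"object","properties":{"commands":{"type":"array"},"grip_force":{"type":"number"}},"required":["commands"]}

```bash
mkdir -p pics; python3 - <<'E'
from plant import manip,cams
import cv2,numpy as np
np.set_printoptions(suppress=True,precision=3)
s=manip.get_state();print(s,manip.hold_point_z)
for n in("scene","side","wrist"):
    i=cams.camera_info(n);print(n,i)
    cv2.imwrite(f"pics/{n}0.png",cams.snapshot(n)[:,:,::-1])
E
```

```text
{'time_s': 0.0, 'qpos': array([-1.327,  0.427,  0.074,  1.607, -0.034,  1.111, -0.067]), 'qd': array([-0.001, -0.   ,  0.001, -0.001, -0.   ,  0.002,  0.001]), 'joint_torque': array([  0.003, -93.582,   3.669, -45.419,  -0.049,   0.021,   0.   ]), 'tool_pos': array([258.259, 623.171, 204.77 ]), 'tool_rot': array([-0.613, -3.081,  0.002]), 'wrist_force': array([-0.692,  0.131,  0.549]), 'wrist_torque': array([ 0.02 , -0.039,  0.006]), 'grasp_force': 0.0, 'width': 93.88859298553767} 18.8
scene {'intrinsics': array([[385.196,   0.   , 329.188],
       [  0.   , 385.196, 195.232],
       [  0.   ,   0.   ,   1.   ]]), 'k1': -0.06858383424542182, 'world_to_cam': array([[   0.037,    0.999,   -0.019,   -0.15 ],
       [   0.67 ,   -0.039,   -0.741, -320.872],
       [  -0.741,    0.015,   -0.671, 1454.305],
       [   0.   ,    0.   ,    0.   ,    1.   ]])}
side {'intrinsics': array([[430.77 ,   0.   , 316.663],
       [  0.   , 430.77 , 199.628],
       [  0.   ,   0.   ,   1.   ]]), 'k1': -0.029385906052168183, 'world_to_cam': array([[   0.74 ,   -0.672,   -0.021, -392.767],
       [  -0.474,   -0.5  ,   -0.725,  270.422],
       [   0.477,    0.546,   -0.689,  936.195],
       [   0.   ,    0.   ,    0.   ,    1.   ]])}
wrist {'intrinsics': array([[290.442,   0.   , 323.562],
       [  0.   , 290.442, 200.42 ],
       [  0.   ,   0.   ,   1.   ]]), 'k1': -0.043986215256063846, 'world_to_cam': array([[   0.382,    0.924,   -0.003, -673.973],
       [   0.89 ,   -0.367,    0.271,  -30.956],
       [   0.249,   -0.106,   -0.963,  392.485],
       [   0.   ,    0.   ,    0.   ,    1.   ]])}
```

```bash
python3 - <<'E'
import cv2
for n in("scene","side"):
    cv2.imwrite(f"pics/{n}0b.png",cv2.resize(cv2.imread(f"pics/{n}0.png"),(800,500),interpolation=cv2.INTER_CUBIC))
E
```

```text
(no output)
```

View pics/scene0b.png

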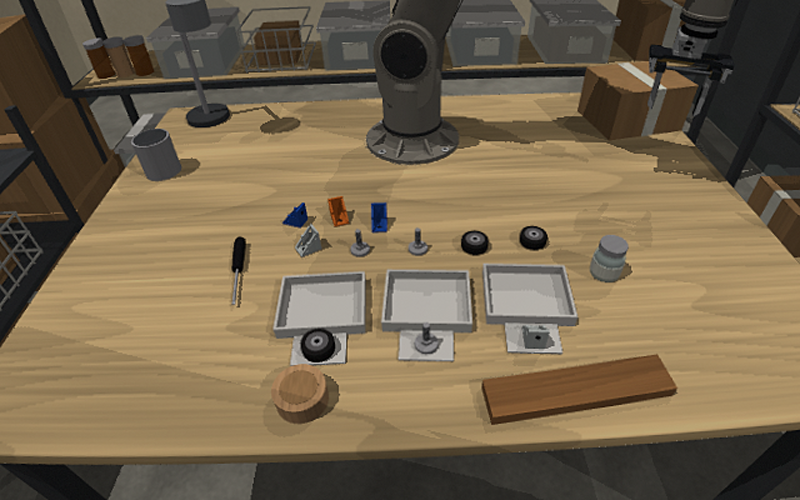

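View pics/side0b.png

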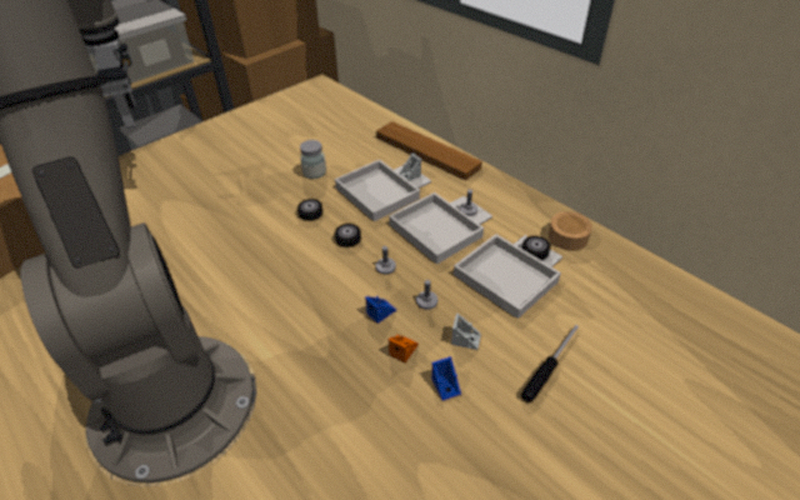

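The scene view (800x500) shows the grey bracket at (309,240), feet at (360,245) and (418,243), and wheels at (475,241) and (533,236). The trays, from left, are wheel, foot and bracket. The blue and orange brackets are look-alikes. Next I'll take enlarged crops to measure from.

```bash
cat > h.py <<'E'
import numpy as np, cv2, pickle
from plant import manip,cams
np.set_printoptions(suppress=True,precision=1)
def proj(i,P):
    P=np.atleast_2d(P); c=P@i["world_to_cam"][:3,:3].T+i["world_to_cam"][:3,3]
    s=c[:,:2]/c[:,2:]; s=s*(1+i["k1"]*(s**2).sum(1,keepdims=True)); K=i["intrinsics"]
    return s*[K[0,0],K[1,1]]+K[:2,2]
def ray(i,uv):
    K=i["intrinsics"]; d=(np.array(uv,float)-K[:2,2])/[K[0,0],K[1,1]]; s=d.copy()
    for _ in range(20): s=d/(1+i["k1"]*(s@s))
    R=i["world_to_cam"][:3,:3];t=i["world_to_cam"][:3,3]
    return -R.T@t, R.T@np.array([s[0],s[1],1])
def onz(i,uv,z):
    o,d=ray(i,uv); return o+d*(z-o[2])/d[2]
def tri(*v):
    A=np.zeros((3,3));b=np.zeros(3)
    for i,uv in v:
        o,d=ray(i,uv); d=d/np.linalg.norm(d); M=np.eye(3)-np.outer(d,d); A+=M;b+=M@o
    return np.linalg.solve(A,b)
E
python3 - <<'E'
import cv2
a=cv2.imread("pics/scene0.png");cv2.imwrite("pics/c1.png",cv2.resize(a[155:290,210:480],(800,400),interpolation=cv2.INTER_CUBIC))
a=cv2.imread("pics/side0.png");cv2.imwrite("pics/c2.png",cv2.resize(a[105:325,230:480],None,fx=2.7,fy=2.7,interpolation=cv2.INTER_CUBIC))
E
```

```text
(no output)
```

View pics/c1.png

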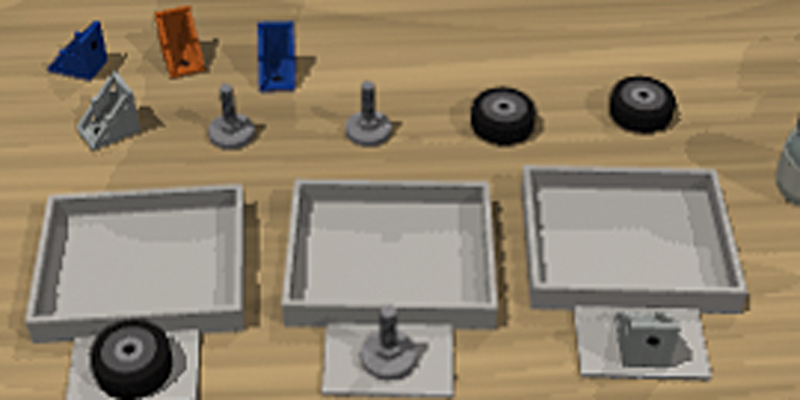

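View pics/c2.png

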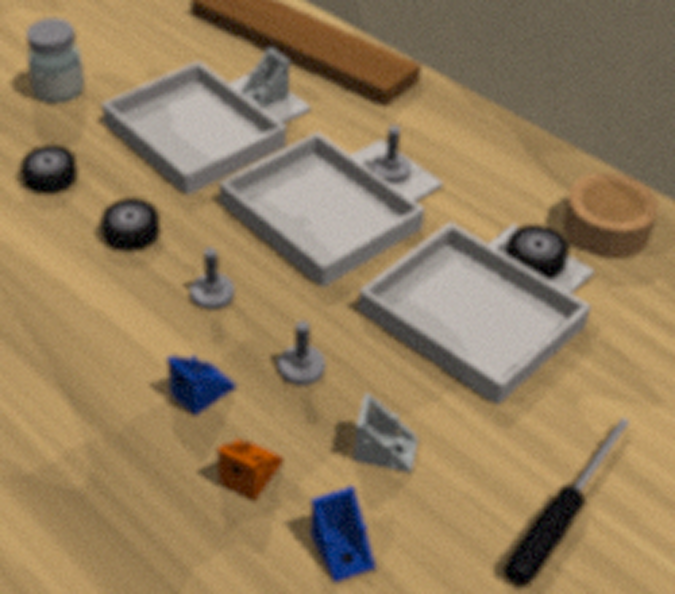

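The crops show clear stud tops, hub centres, tray rim corners and bracket edges. I'll triangulate from these.

```bash
python3 - <<'E'
from h import *
S=cams.camera_info("scene");D=cams.camera_info("side")
f=lambda p:(p[0]/2.963+209.7,p[1]/2.963+154.7); g=lambda p:(p[0]/2.7+229.7,p[1]/2.7+104.7)
T={"footA top":((227,86),(302,326)),"footB top":((368,84),(210,252)),"footA pad":((232,132),(301,366)),"footB pad":((369,129),(211,291)),
"wheelA":((504,104),(130,213)),"wheelB":((643,95),(50,157)),"br apex":((115,74),(368,398)),
"wt --":((49,194),(500,388)),"wt -+":((243,187),(360,293)),"wt ++":((243,318),(448,227)),"wt +-":((27,320),(586,308)),
"ft --":((295,183),(324,270)),"ft -+":((490,183),(221,184)),"ft ++":((496,312),(317,137)),"ft +-":((284,308),(421,213)),
"bt --":((525,170),(190,181)),"bt -+":((717,171),(105,113)),"bt ++":((746,296),(197,66)),"bt +-":((533,293),(284,130))}
for k,(a,b) in T.items():
    a,b=f(a),g(b);P=tri((S,a),(D,b)); print(k,P,"res",proj(S,P)[0]-a,proj(D,P)[0]-b)
E
```

```text
footA top [ 490.4 -135.1   58.9] res [-0.4  0.3] [-0.5 -0.3]
footB top [494.8  -4.8  58.8] res [-0.2  0.1] [-0.2 -0.1]
footA pad [ 491.4 -135.     2.6] res [-0.2  0.1] [-0.3 -0.1]
footB pad [495.1  -3.8   3.6] res [ 0. -0.] [0. 0.]
wheelA [494.3 123.1  27.6] res [-0.1  0.1] [-0.1 -0.1]
wheelB [488.3 257.2  27.7] res [ 0.1 -0.1] [0.1 0.1]
br apex [ 470.1 -238.1   63.1] res [ 0.3 -0.2] [0.4 0.2]
wt -- [ 588.  -290.    25.9] res [-0.3  0.1] [-0.3 -0.1]
wt -+ [ 586.3 -119.8   23.3] res [-0.4  0.2] [-0.4 -0.2]
wt ++ [ 726.6 -114.5   18.5] res [ 0. -0.] [0. 0.]
wt +- [ 726.5 -284.8   25.8] res [-0.  0.] [-0. -0.]
ft -- [583.7 -73.6  23.5] res [-0.2  0.1] [-0.2 -0.1]
ft -+ [596.5  96.   25.6] res [-0.6  0.4] [-0.5 -0.4]
ft ++ [733.7  84.9  21.3] res [-0.2  0.1] [-0.2 -0.1]
ft +- [720.4 -82.1  21.1] res [-0.1  0.1] [-0.1 -0. ]
bt -- [578.9 128.7  21.3] res [-0.9  0.7] [-0.8 -0.6]
bt -+ [590.1 297.8  19.1] res [-1.5  1.3] [-1.2 -1.2]
bt ++ [728.9 287.1  20.6] res [-0.2  0.1] [-0.1 -0.1]
bt +- [715.4 118.2  21.5] res [ 0.3 -0.2] [0.2 0.2]
```

Request:
{"name": "jog_arm", "arguments": {
  "commands": [
    {"claw": 9.4,"dp": [0,0,0],"turn": 6.75},
    {"claw": 9.4,"dp": [0,0,0],"turn": 6.75},
    {"claw": 9.4,"dp": [0,0,0],"turn": 6.75},
    {"claw": 9.4,"dp": [0,0,0],"turn": 6.75},
    {"claw": 9.4,"dp": [0,0,0],"turn": 6.75},
    {"claw": 9.4,"dp": [0,0,0],"turn": 6.75},
    {"claw": 9.4,"dp": [0,0,0],"turn": 6.75},
    {"claw": 9.4,"dp": [0,0,0],"turn": 6.75},
    {"claw": 9.4,"dp": [0,0,0],"turn": 6.75},
    {"claw": 9.4,"dp": [0,0,0],"turn": 6.75}
  ],
  "grip_force": 20
}}

```text
time_s: 0.98
tool_pos: [258.3, 623.4, 205.2]
tool_rot: [2.228, 2.215, -0.001]
wrist_force: [-0.2, -0.2, -0.3]
width: 94.0
grasp_force: 0.0
```

Request:
{"name": "jog_arm", "arguments": {
  "commands": [
    {"claw": 9.4,"dp": [-3,1.9,0],"turn": 0},
    {"claw": 9.4,"dp": [-3,1.9,0],"turn": 0},
    {"claw": 9.4,"dp": [-3,1.9,0],"turn": 0},
    {"claw": 9.4,"dp": [-3,1.9,0],"turn": 0},
    {"claw": 9.4,"dp": [-3,1.9,0],"turn": 0},
    {"claw": 9.4,"dp": [-3,1.9,0],"turn": 0},
    {"claw": 9.4,"dp": [-3,1.9,0],"turn": 0},
    {"claw": 9.4,"dp": [-3,1.9,0],"turn": 0},
    {"claw": 9.4,"dp": [-3,1.9,0],"turn": 0},
    {"claw": 9.4,"dp": [-3,1.9,0],"turn": 0},
    {"claw": 9.4,"dp": [-3,1.9,0],"turn": 0},
    {"claw": 9.4,"dp": [-3,1.9,0],"turn": 0}
  ]
}}

```text
time_s: 1.98
tool_pos: [486.8, 261.9, 205.5]
tool_rot: [-2.221, -2.221, -0.0]
wrist_force: [-0.0, 1.5, 0.9]
width: 94.2
grasp_force: 0.0
```

```bash
python3 - <<'E'
from h import *
i=cams.camera_info("wrist");print(manip.get_state()["tool_pos"])
a=cams.snapshot("wrist");cv2.imwrite("pics/w1.png",a[:,:,::-1])
pickle.dump(i,open("w1.pkl","wb"))
for P in([488.3,257.2,27],[494.3,123.1,27],[653,208,5]):print(proj(i,P))
E
```

```text
[486.8 261.9 205.5]
[[323.4 186.6]]
[[327.6 280.5]]
[[441.6 217.6]]
```

View pics/w1.png

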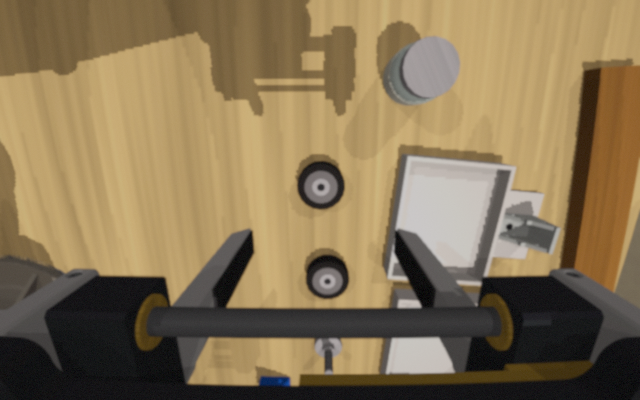

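The hubs appear at (321,187) and (327,281), within 2 mm of the triangulated positions.

Request:
{"name": "jog_arm", "arguments": {
  "commands": [
    {"claw": 9.4,"dp": [-0.5,0,3.5],"turn": 0},
    {"claw": 9.4,"dp": [0,0,3.5],"turn": 0},
    {"claw": 9.4,"dp": [0,0,3.5],"turn": 0},
    {"claw": 9.4,"dp": [0,0,3.5],"turn": 0},
    {"claw": 9.4,"dp": [0,0,3],"turn": 0},
    {"claw": 9.4,"dp": [0,0,1.5],"turn": 0},
    {"claw": 9.4,"dp": [0,0,0.7],"turn": 0},
    {"claw": 9.4,"dp": [0,0,0],"turn": 0},
    {"claw": 9.4,"dp": [0,0,0],"turn": 0}
  ]
}}

```text
time_s: 2.78
tool_pos: [486.6, 258.6, 14.0]
tool_rot: [2.222, 2.221, 0.0]
wrist_force: [-0.5, -0.0, -0.2]
width: 94.0
grasp_force: 0.0
```

Request:
{"name": "jog_arm", "arguments": {
  "commands": [
    {"claw": 9.4,"dp": [-0.1,0,0.6],"turn": 0},
    {"claw": 9.4,"dp": [0,0,0.4],"turn": 0},
    {"claw": 5.5,"dp": [0,0,0],"turn": 0},
    {"claw": 5.5,"dp": [0,0,0],"turn": 0},
    {"claw": 5.5,"dp": [0,0,0],"turn": 0},
    {"claw": 5.5,"dp": [0,0,0],"turn": 0},
    {"claw": 5.5,"dp": [0,0,0],"turn": 0},
    {"claw": 5.5,"dp": [0,0,0],"turn": 0},
    {"claw": 5.5,"dp": [0,0,0],"turn": 0}
  ],
  "grip_force": 20
}}

```text
time_s: 3.53
tool_pos: [486.3, 257.6, 3.6]
tool_rot: [-2.222, -2.221, -0.0]
wrist_force: [-1.1, -0.3, 4.3]
width: 61.6
grasp_force: 20.0
```

Request:
{"name": "jog_arm", "arguments": {
  "commands": [
    {"claw": 5.5,"dp": [0,0,-1],"turn": 0},
    {"claw": 5.5,"dp": [0,0,-2.5],"turn": 0},
    {"claw": 5.5,"dp": [0,0,-3.5],"turn": 0},
    {"claw": 5.5,"dp": [0,0,-3],"turn": 0},
    {"claw": 5.5,"dp": [-2,0.7,0],"turn": 0},
    {"claw": 5.5,"dp": [-3,1.0,0],"turn": 0},
    {"claw": 5.5,"dp": [-3,1.0,0],"turn": 0},
    {"claw": 5.5,"dp": [-3,1.0,0],"turn": 0},
    {"claw": 5.5,"dp": [-3,1.0,0],"turn": 0},
    {"claw": 5.5,"dp": [-3,1.0,0],"turn": 0},
    {"claw": 5.5,"dp": [-3,1.0,0],"turn": 0},
    {"claw": 5.5,"dp": [-3,1.0,0],"turn": 0}
  ]
}}

```text
time_s: 4.53
tool_pos: [563.6, 25.9, 104.2]
tool_rot: [2.222, 2.221, 0.001]
wrist_force: [1.0, 0.8, -0.1]
width: 61.5
grasp_force: 20.0
```

Request:
{"name": "jog_arm", "arguments": {
  "commands": [
    {"claw": 5.5,"dp": [-3,1.0,0],"turn": 0},
    {"claw": 5.5,"dp": [-3,1.0,0],"turn": 0},
    {"claw": 5.5,"dp": [-3,1.0,0],"turn": 0},
    {"claw": 5.5,"dp": [-3,1.0,0],"turn": 0},
    {"claw": 5.5,"dp": [-3,1.0,0],"turn": 0},
    {"claw": 5.5,"dp": [-3,1.0,0],"turn": 0},
    {"claw": 5.5,"dp": [-3,1.0,0],"turn": 0},
    {"claw": 5.5,"dp": [-3,1.0,0],"turn": 0},
    {"claw": 5.5,"dp": [-3,1.0,0],"turn": 0},
    {"claw": 5.5,"dp": [0,0,0],"turn": 0},
    {"claw": 5.5,"dp": [0,0,0],"turn": 0}
  ]
}}

```text
time_s: 5.45
tool_pos: [652.8, -244.9, 103.8]
tool_rot: [2.225, 2.217, -0.002]
wrist_force: [-0.3, 1.7, -0.8]
width: 61.7
grasp_force: 20.0
```

```bash
python3 - <<'E'
from h import *
i=cams.camera_info("wrist");print(manip.get_state()["tool_pos"])
a=cams.snapshot("wrist");cv2.imwrite("pics/w2.png",a[:,:,::-1])
pickle.dump(i,open("w2.pkl","wb"))
E
```

```text
[ 652.8 -244.9  103.8]
```

View pics/w2.png

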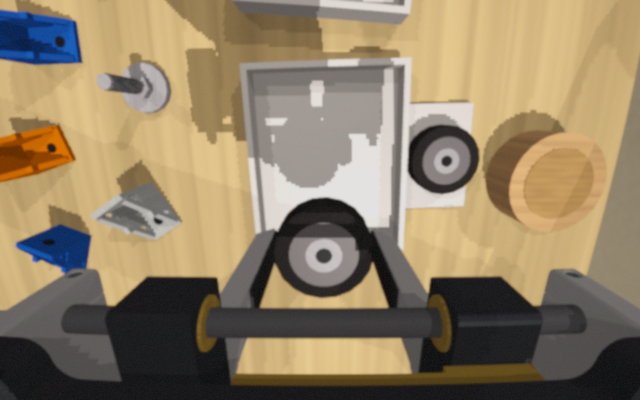

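The wheel is held level over the near-right part of the wheel tray. The loose bracket is visible at (138,210).

Request:
{"name": "jog_arm", "arguments": {
  "commands": [
    {"claw": 5.5,"dp": [0.3,0.45,1.5],"turn": 0},
    {"claw": 5.5,"dp": [0,0,2.5],"turn": 0},
    {"claw": 5.5,"dp": [0,0,2.5],"turn": 0},
    {"claw": 5.5,"dp": [0,0,1.5],"turn": 0},
    {"claw": 5.5,"dp": [0,0,0.7],"turn": 0},
    {"claw": 5.5,"dp": [0,0,0.4],"turn": 0},
    {"claw": 5.5,"dp": [0,0,0.2],"turn": 0},
    {"claw": 5.5,"dp": [0,0,0],"turn": 0},
    {"claw": 5.5,"dp": [0,0,0],"turn": 0}
  ]
}}

```text
time_s: 6.25
tool_pos: [658.3, -239.7, 11.5]
tool_rot: [2.221, 2.22, 0.001]
wrist_force: [-0.2, -0.0, 0.9]
width: 61.7
grasp_force: 20.0
```

Request:
{"name": "jog_arm", "arguments": {
  "commands": [
    {"claw": 5.5,"dp": [0,0,0.1],"turn": 0},
    {"claw": 5.5,"dp": [0,0,0.1],"turn": 0},
    {"claw": 5.5,"dp": [0,0,0.05],"turn": 0},
    {"claw": 5.5,"dp": [0,0,0],"turn": 0},
    {"claw": 5.5,"dp": [0,0,0],"turn": 0}
  ]
}}

```text
time_s: 6.67
tool_pos: [658.0, -239.6, 8.7]
tool_rot: [2.221, 2.221, 0.001]
wrist_force: [-1.2, 1.4, 6.9]
width: 61.8
grasp_force: 20.0
```

Request:
{"name": "jog_arm", "arguments": {
  "commands": [
    {"claw": 7.6,"dp": [0,0,0],"turn": 0},
    {"claw": 7.6,"dp": [0,0,0],"turn": 0},
    {"claw": 7.6,"dp": [0,0,0],"turn": 0},
    {"claw": 7.6,"dp": [0,0,0],"turn": 0},
    {"claw": 7.6,"dp": [0,0,-0.5],"turn": 0},
    {"claw": 7.6,"dp": [0,0,-1.5],"turn": 0},
    {"claw": 7.6,"dp": [0,0,-3],"turn": 0},
    {"claw": 7.6,"dp": [0,0,-3],"turn": 0},
    {"claw": 7.6,"dp": [0,0,-3],"turn": 0},
    {"claw": 7.6,"dp": [0,0,-3],"turn": 0}
  ]
}}

```text
time_s: 7.5
tool_pos: [657.6, -239.8, 150.9]
tool_rot: [2.222, 2.22, 0.0]
wrist_force: [1.2, 0.5, -0.2]
width: 76.0
grasp_force: 0.0
```

Request:
{"name": "jog_arm", "arguments": {
  "commands": [
    {"claw": 9.4,"dp": [-1,-3,0],"turn": 0},
    {"claw": 9.4,"dp": [-1,-3,0],"turn": 0},
    {"claw": 9.4,"dp": [-1,-3,0],"turn": 0},
    {"claw": 9.4,"dp": [-1,-3,0],"turn": 0},
    {"claw": 9.4,"dp": [-1,-3,0],"turn": 0},
    {"claw": 9.4,"dp": [-1,-3,0],"turn": 0},
    {"claw": 9.4,"dp": [0,0,0],"turn": 0},
    {"claw": 9.4,"dp": [0,0,0],"turn": 0}
  ]
}}

```text
time_s: 8.17
tool_pos: [476.8, -300.4, 149.5]
tool_rot: [2.224, 2.218, 0.002]
wrist_force: [-0.0, -0.1, 0.2]
width: 93.8
grasp_force: 0.0
```

```bash
python3 - <<'E'
from h import *
i=cams.camera_info("wrist");print(manip.get_state()["tool_pos"])
a=cams.snapshot("wrist");cv2.imwrite("pics/w3.png",a[:,:,::-1])
pickle.dump(i,open("w3.pkl","wb"))
u=proj(i,[485,-240,15])[0];v=proj(pickle.load(open("w2.pkl","rb")),[485,-240,15])[0]
print(u,v)
b=cv2.imread("pics/w2.png")
c=[]
for im,p in((a[:,:,::-1],u),(b,v)):
    x,y=int(max(p[0]-60,0)),int(max(p[1]-75,0));print(x,y)
    c.append(cv2.resize(im[y:y+150,x:x+120],(400,500),interpolation=cv2.INTER_CUBIC))
cv2.imwrite("pics/c3.png",np.hstack(c))
E
```

```text
[ 476.8 -300.4  149.5]
[329.4 136. ] [149.5 198.2]
269 61
89 123
```

View pics/c3.png

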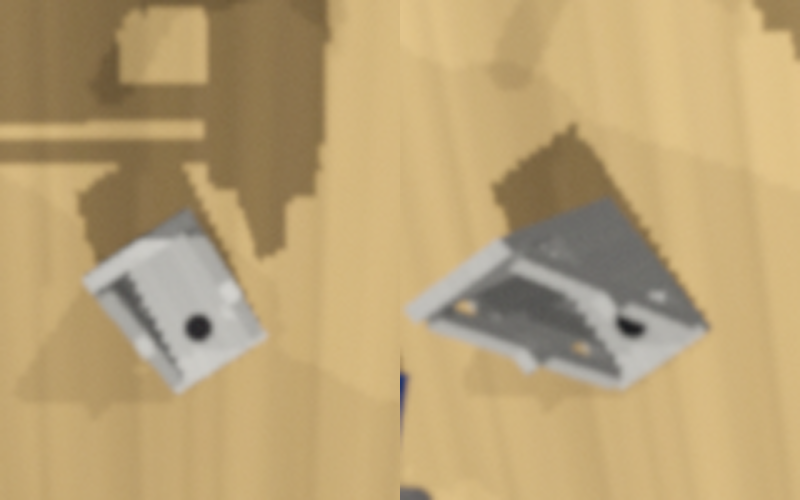

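```bash
python3 - <<'E'
from h import *
A=pickle.load(open("w3.pkl","rb"));B=pickle.load(open("w2.pkl","rb"))
f=lambda p,o:(p[0]/3.3333+o[0]-.35,p[1]/3.3333+o[1]-.35)
T={"endL":((180,392),(227,387)),"endR":((267,335),(309,327)),"plR":((188,210),(210,198)),"hole":((198,327),(230,325)),"topL":((84,280),(5,308)),"topR":((150,240),(103,240))}
P={}
for k,(a,b) in T.items():
    a=f(a,(269,61));b=f(b,(89,123));P[k]=tri((A,a),(B,b));print(k,P[k],proj(A,P[k])[0]-a,onz(A,a,3)[:2])
z=lambda k,h:onz(A,f(T[k][0],(269,61)),h)
eL,eR,pR=z("endL",5),z("endR",3),z("plR",1)
print("len",np.linalg.norm((eR-pR)[:2]),np.linalg.norm((eR-eL)[:2]))
for d in ((pR-eR)[:2],):
    print("x-az",np.degrees(np.arctan2(d[1],d[0])))
d=(eR-eL)[:2];print("y az-ish",np.degrees(np.arctan2(d[1],d[0]))); d=(P["topR"]-P["topL"])[:2];print(np.degrees(np.arctan2(d[1],d[0])),"centre",(eL+pR)/2)
E
```

```text
endL [ 477.7 -287.9    3. ] [-0.  -0.1] [ 477.7 -288. ]
endR [ 507.  -268.1    2.5] [-0.1 -0.3] [ 507.1 -268.4]
plR [ 480.5 -227.3   -0.2] [-0.  -0.2] [ 480.5 -227.4]
hole [ 483.9 -265.6    6. ] [0.1 0.2] [ 483.8 -265.7]
topL [ 450.5 -245.7   49.9] [-0.1 -0.2] [ 445.9 -250. ]
topR [ 468.3 -233.8   32. ] [-0.6 -2. ] [ 468. -237.]
len 48.852478724515564 35.075476447378996
x-az 123.00901849210345
y az-ish 33.01611765715119
33.82264243637015 centre [ 479.1 -257.5    3. ]
```

```bash
python3 - <<'E'
from h import *
B=pickle.load(open("w2.pkl","rb"));A=pickle.load(open("w3.pkl","rb"))
for p in((90,233),(85,270),(60,225),(60,260)):print(onz(B,p,3),onz(B,p,40))
a=cv2.imread("pics/w3.png");h=cv2.cvtColor(a,cv2.COLOR_BGR2HSV)
m=cv2.inRange(h,(105,120,30),(130,255,255));n,l,s,c=cv2.connectedComponentsWithStats(m)
for k in range(1,n):
    if s[k,4]>80:
        x,y,w,hh=s[k,:4];print(s[k],onz(A,(x+w,y+hh/2),3),onz(A,(x+w,y+hh/2),50))
E
```

```text
[ 404.4 -281.7    3. ] [ 437.5 -266.5   40. ]
[ 387.6 -326.2    3. ] [ 422.9 -305.1   40. ]
[ 372.  -272.7    3. ] [ 409.4 -258.7   40. ]
[ 360.6 -314.3    3. ] [ 399.5 -294.8   40. ]
[221   0  54   8 392] [ 430.7 -110.5    3. ] [ 437.6 -126.6   50. ]
[ 213  166   43   48 1450] [ 400.6 -301.5    3. ] [ 411.8 -290.1   50. ]
```

The bracket is centred at (479,-257) with its x axis at azimuth 123°. I'll grip it at (474.7,-250.8) with the tool turned -33°.

Request:
{"name": "jog_arm", "arguments": {
  "commands": [
    {"claw": 6.0,"dp": [2.5,-0.1,0],"turn": 0},
    {"claw": 6.0,"dp": [2.5,-0.1,0],"turn": 0},
    {"claw": 6.0,"dp": [0,0,1],"turn": -6.6},
    {"claw": 6.0,"dp": [0,0,1],"turn": -6.6},
    {"claw": 6.0,"dp": [0,0,1],"turn": -6.6},
    {"claw": 6.0,"dp": [0,0,1],"turn": -6.6},
    {"claw": 6.0,"dp": [0,0,1],"turn": -6.6},
    {"claw": 6.0,"dp": [0,0,1],"turn": 0},
    {"claw": 6.0,"dp": [0,0,1],"turn": 0},
    {"claw": 6.0,"dp": [0,0,1],"turn": 0},
    {"claw": 6.0,"dp": [0,0,0],"turn": 0},
    {"claw": 6.0,"dp": [0,0,0],"turn": 0}
  ]
}}

```text
time_s: 9.22
tool_pos: [475.6, -249.4, 67.5]
tool_rot: [-1.501, -2.758, 0.001]
wrist_force: [0.0, 0.4, -0.3]
width: 59.8
grasp_force: 0.0
```

Request:
{"name": "jog_arm", "arguments": {
  "commands": [
    {"claw": 6.0,"dp": [-0.05,-0.15,2],"turn": 0},
    {"claw": 6.0,"dp": [0,0,2],"turn": 0},
    {"claw": 6.0,"dp": [0,0,1.3],"turn": 0},
    {"claw": 6.0,"dp": [0,0,0.6],"turn": 0},
    {"claw": 6.0,"dp": [0,0,0.3],"turn": 0},
    {"claw": 3.0,"dp": [0,0,0],"turn": 0},
    {"claw": 3.0,"dp": [0,0,0],"turn": 0},
    {"claw": 3.0,"dp": [0,0,0],"turn": 0},
    {"claw": 3.0,"dp": [0,0,0],"turn": 0},
    {"claw": 3.0,"dp": [0,0,0],"turn": 0},
    {"claw": 3.0,"dp": [0,0,0],"turn": 0}
  ],
  "grip_force": 25
}}

```text
time_s: 10.13
tool_pos: [475.2, -250.9, 6.7]
tool_rot: [1.499, 2.76, 0.0]
wrist_force: [-2.4, 0.2, 7.8]
width: 35.6
grasp_force: 25.0
```

Request:
{"name": "jog_arm", "arguments": {
  "commands": [
    {"claw": 3.0,"dp": [0,0,-1],"turn": 0},
    {"claw": 3.0,"dp": [0,0,-3],"turn": 0},
    {"claw": 3.0,"dp": [0,0,-3.5],"turn": 0},
    {"claw": 3.0,"dp": [0,0,-3.5],"turn": 0},
    {"claw": 3.0,"dp": [0,0,0],"turn": 6.6},
    {"claw": 3.0,"dp": [0,0,0],"turn": 6.6},
    {"claw": 3.0,"dp": [0,0,0],"turn": 6.6},
    {"claw": 3.0,"dp": [0,0,0],"turn": 6.6},
    {"claw": 3.0,"dp": [0,0,0],"turn": 6.6},
    {"claw": 3.0,"dp": [2,0.8,0],"turn": 0},
    {"claw": 3.0,"dp": [2.9,1.1,0],"turn": 0},
    {"claw": 3.0,"dp": [2.9,1.1,0],"turn": 0}
  ]
}}

```text
time_s: 11.13
tool_pos: [504.8, -172.3, 116.8]
tool_rot: [2.224, 2.219, 0.0]
wrist_force: [1.6, 0.5, -0.7]
width: 35.7
grasp_force: 25.0
```

Request:
{"name": "jog_arm", "arguments": {
  "commands": [
    {"claw": 3.0,"dp": [3,1.15,0],"turn": 0},
    {"claw": 3.0,"dp": [3,1.15,0],"turn": 0},
    {"claw": 3.0,"dp": [3,1.15,0],"turn": 0},
    {"claw": 3.0,"dp": [3,1.15,0],"turn": 0},
    {"claw": 3.0,"dp": [3,1.15,0],"turn": 0},
    {"claw": 3.0,"dp": [3,1.15,0],"turn": 0},
    {"claw": 3.0,"dp": [3,1.15,0],"turn": 0},
    {"claw": 3.0,"dp": [3,1.15,0],"turn": 0},
    {"claw": 3.0,"dp": [3,1.15,0],"turn": 0},
    {"claw": 3.0,"dp": [3,1.15,0],"turn": 0},
    {"claw": 3.0,"dp": [3,1.15,0],"turn": 0},
    {"claw": 3.0,"dp": [3,1.15,0],"turn": 0}
  ]
}}

```text
time_s: 12.13
tool_pos: [643.0, 188.9, 116.9]
tool_rot: [2.222, 2.221, 0.0]
wrist_force: [1.0, -0.8, -0.9]
width: 35.8
grasp_force: 25.0
```

Request:
{"name": "jog_arm", "arguments": {
  "commands": [
    {"claw": 3.0,"dp": [2.5,1,0],"turn": 0},
    {"claw": 3.0,"dp": [0,0,1],"turn": 0},
    {"claw": 3.0,"dp": [0,0,2],"turn": 0},
    {"claw": 3.0,"dp": [0,0,2],"turn": 0},
    {"claw": 3.0,"dp": [0,0,0],"turn": 0},
    {"claw": 3.0,"dp": [0,0,0],"turn": 0}
  ]
}}

```text
time_s: 12.63
tool_pos: [652.2, 211.8, 65.9]
tool_rot: [-2.222, -2.221, 0.003]
wrist_force: [0.1, -0.3, -0.5]
width: 36.2
grasp_force: 25.0
```

Request:
{"name": "jog_arm", "arguments": {
  "commands": [
    {"claw": 3.0,"dp": [0.2,0.1,1.5],"turn": 0},
    {"claw": 3.0,"dp": [0,0,1.7],"turn": 0},
    {"claw": 3.0,"dp": [0,0,1],"turn": 0},
    {"claw": 3.0,"dp": [0,0,0.6],"turn": 0},
    {"claw": 3.0,"dp": [0,0,0.3],"turn": 0},
    {"claw": 3.0,"dp": [0,0,0.1],"turn": 0},
    {"claw": 3.0,"dp": [0,0,0.1],"turn": 0},
    {"claw": 3.0,"dp": [0,0,0.1],"turn": 0},
    {"claw": 3.0,"dp": [0,0,0],"turn": 0},
    {"claw": 3.0,"dp": [0,0,0],"turn": 0}
  ]
}}

```text
time_s: 13.47
tool_pos: [654.0, 214.3, 12.4]
tool_rot: [2.221, 2.221, 0.001]
wrist_force: [-0.2, -0.4, -1.1]
width: 36.0
grasp_force: 25.0
```

Request:
{"name": "jog_arm", "arguments": {
  "commands": [
    {"claw": 3.0,"dp": [0,0,0.05],"turn": 0},
    {"claw": 3.0,"dp": [0,0,0.05],"turn": 0},
    {"claw": 3.0,"dp": [0,0,0],"turn": 0},
    {"claw": 3.0,"dp": [0,0,0],"turn": 0}
  ]
}}

```text
time_s: 13.8
tool_pos: [654.0, 214.4, 11.7]
tool_rot: [-2.222, -2.221, -0.001]
wrist_force: [-3.1, -1.2, 9.2]
width: 36.0
grasp_force: 25.0
```

Contact. I'll open, rise, and go over wheelA at (494,123).

Request:
{"name": "jog_arm", "arguments": {
  "commands": [
    {"claw": 6.0,"dp": [0,0,0],"turn": 0},
    {"claw": 6.0,"dp": [0,0,0],"turn": 0},
    {"claw": 6.0,"dp": [0,0,0],"turn": 0},
    {"claw": 6.0,"dp": [0,0,0],"turn": 0},
    {"claw": 6.0,"dp": [0,0,-0.5],"turn": 0},
    {"claw": 6.0,"dp": [0,0,-2],"turn": 0},
    {"claw": 6.0,"dp": [0,0,-3],"turn": 0},
    {"claw": 6.0,"dp": [0,0,-3.5],"turn": 0},
    {"claw": 9.4,"dp": [-1.5,-2.6,0],"turn": 0},
    {"claw": 9.4,"dp": [-1.5,-2.6,0],"turn": 0},
    {"claw": 9.4,"dp": [-1.5,-2.6,0],"turn": 0},
    {"claw": 9.4,"dp": [-1.5,-2.6,0],"turn": 0}
  ]
}}

```text
time_s: 14.8
tool_pos: [548.6, 153.7, 101.3]
tool_rot: [2.221, 2.221, 0.001]
wrist_force: [1.3, -0.3, 0.5]
width: 83.2
grasp_force: 0.0
```

Request:
{"name": "jog_arm", "arguments": {
  "commands": [
    {"claw": 9.4,"dp": [-1.5,-2.7,0],"turn": 0},
    {"claw": 9.4,"dp": [-1.5,-2.7,0],"turn": 0},
    {"claw": 9.4,"dp": [0,0,2],"turn": 0},
    {"claw": 9.4,"dp": [0,0,2.5],"turn": 0},
    {"claw": 9.4,"dp": [0,0,2],"turn": 0},
    {"claw": 9.4,"dp": [0,0,0],"turn": 0},
    {"claw": 9.4,"dp": [0,0,0],"turn": 0}
  ]
}}

```text
time_s: 15.38
tool_pos: [495.5, 123.8, 36.0]
tool_rot: [-2.222, -2.221, 0.003]
wrist_force: [-0.2, -0.4, 0.5]
width: 94.2
grasp_force: 0.0
```

Request:
{"name": "jog_arm", "arguments": {
  "commands": [
    {"claw": 9.4,"dp": [0,-0.1,1.5],"turn": 0},
    {"claw": 9.4,"dp": [0,0,1],"turn": 0},
    {"claw": 9.4,"dp": [0,0,0.5],"turn": 0},
    {"claw": 9.4,"dp": [0,0,0.2],"turn": 0},
    {"claw": 5.5,"dp": [0,0,0],"turn": 0},
    {"claw": 5.5,"dp": [0,0,0],"turn": 0},
    {"claw": 5.5,"dp": [0,0,0],"turn": 0},
    {"claw": 5.5,"dp": [0,0,0],"turn": 0},
    {"claw": 5.5,"dp": [0,0,0],"turn": 0},
    {"claw": 5.5,"dp": [0,0,0],"turn": 0},
    {"claw": 5.5,"dp": [0,0,0],"turn": 0}
  ],
  "grip_force": 20
}}

```text
time_s: 16.3
tool_pos: [494.9, 124.4, 4.2]
tool_rot: [-2.222, -2.221, -0.0]
wrist_force: [-1.7, -0.1, 6.7]
width: 61.6
grasp_force: 20.0
```

Request:
{"name": "jog_arm", "arguments": {
  "commands": [
    {"claw": 5.5,"dp": [0,0,-1],"turn": 0},
    {"claw": 5.5,"dp": [0,0,-3],"turn": 0},
    {"claw": 5.5,"dp": [0,0,-3],"turn": 0},
    {"claw": 5.5,"dp": [0,0,-3],"turn": 0},
    {"claw": 5.5,"dp": [-2.85,1.6,0],"turn": 0},
    {"claw": 5.5,"dp": [-2.85,1.6,0],"turn": 0},
    {"claw": 5.5,"dp": [-2.85,1.6,0],"turn": 0},
    {"claw": 5.5,"dp": [-2.85,1.6,0],"turn": 0},
    {"claw": 5.5,"dp": [-2.85,1.6,0],"turn": 0},
    {"claw": 5.5,"dp": [-2.85,1.6,0],"turn": 0},
    {"claw": 5.5,"dp": [-2.85,1.6,0],"turn": 0},
    {"claw": 5.5,"dp": [-2.85,1.6,0],"turn": 0}
  ]
}}

```text
time_s: 17.3
tool_pos: [623.3, -105.3, 104.7]
tool_rot: [2.222, 2.221, 0.0]
wrist_force: [0.5, 0.9, -0.2]
width: 61.5
grasp_force: 20.0
```

Request:
{"name": "jog_arm", "arguments": {
  "commands": [
    {"claw": 5.5,"dp": [-2.85,1.6,0],"turn": 0},
    {"claw": 5.5,"dp": [-2.85,1.6,0],"turn": 0},
    {"claw": 5.5,"dp": [0,0,1],"turn": 0},
    {"claw": 5.5,"dp": [0,0,2],"turn": 0},
    {"claw": 5.5,"dp": [0,0,2],"turn": 0},
    {"claw": 5.5,"dp": [0,0,0],"turn": 0},
    {"claw": 5.5,"dp": [0,0,0],"turn": 0}
  ]
}}

```text
time_s: 17.88
tool_pos: [654.1, -160.7, 53.9]
tool_rot: [-2.221, -2.22, 0.002]
wrist_force: [0.3, 0.1, 0.6]
width: 61.3
grasp_force: 20.0
```

Request:
{"name": "jog_arm", "arguments": {
  "commands": [
    {"claw": 5.5,"dp": [0,0.1,1.5],"turn": 0},
    {"claw": 5.5,"dp": [0,0,1.3],"turn": 0},
    {"claw": 5.5,"dp": [0,0,0.8],"turn": 0},
    {"claw": 5.5,"dp": [0,0,0.4],"turn": 0},
    {"claw": 5.5,"dp": [0,0,0.2],"turn": 0},
    {"claw": 5.5,"dp": [0,0,0.1],"turn": 0},
    {"claw": 5.5,"dp": [0,0,0.1],"turn": 0},
    {"claw": 5.5,"dp": [0,0,0.05],"turn": 0},
    {"claw": 5.5,"dp": [0,0,0],"turn": 0},
    {"claw": 5.5,"dp": [0,0,0],"turn": 0}
  ]
}}

```text
time_s: 18.72
tool_pos: [655.9, -160.8, 9.8]
tool_rot: [2.221, 2.221, 0.0]
wrist_force: [-0.1, -0.1, -1.7]
width: 61.9
grasp_force: 20.0
```

Request:
{"name": "jog_arm", "arguments": {
  "commands": [
    {"claw": 5.5,"dp": [0,0,0.05],"turn": 0},
    {"claw": 5.5,"dp": [0,0,0.05],"turn": 0},
    {"claw": 5.5,"dp": [0,0,0],"turn": 0},
    {"claw": 5.5,"dp": [0,0,0],"turn": 0}
  ]
}}

```text
time_s: 19.05
tool_pos: [656.0, -160.8, 9.3]
tool_rot: [2.221, 2.221, 0.001]
wrist_force: [-3.2, 1.1, 8.6]
width: 61.4
grasp_force: 20.0
```

Request:
{"name": "jog_arm", "arguments": {
  "commands": [
    {"claw": 7.6,"dp": [0,0,0],"turn": 0},
    {"claw": 7.6,"dp": [0,0,0],"turn": 0},
    {"claw": 7.6,"dp": [0,0,0],"turn": 0},
    {"claw": 7.6,"dp": [0,0,0],"turn": 0},
    {"claw": 7.6,"dp": [0,0,-0.5],"turn": 0},
    {"claw": 7.6,"dp": [0,0,-2],"turn": 0},
    {"claw": 7.6,"dp": [0,0,-3.5],"turn": 0},
    {"claw": 7.6,"dp": [0,0,-4],"turn": 0},
    {"claw": 5,"dp": [0.4,-2.75,0],"turn": 0},
    {"claw": 5,"dp": [0.4,-2.75,0],"turn": 0},
    {"claw": 5,"dp": [0.4,-2.75,0],"turn": 0},
    {"claw": 5,"dp": [0.4,-2.75,0],"turn": 0}
  ]
}}

```text
time_s: 20.05
tool_pos: [544.5, -144.6, 108.8]
tool_rot: [2.221, 2.221, 0.001]
wrist_force: [0.8, 0.3, 0.3]
width: 52.8
grasp_force: 0.0
```

Request:
{"name": "jog_arm", "arguments": {
  "commands": [
    {"claw": 5,"dp": [0.5,-2.75,0],"turn": 0},
    {"claw": 5,"dp": [0.5,-2.75,0],"turn": 0},
    {"claw": 5,"dp": [0,0,1.5],"turn": 0},
    {"claw": 5,"dp": [0,0,1.5],"turn": 0},
    {"claw": 5,"dp": [0,0,0],"turn": 0},
    {"claw": 5,"dp": [0,0,0],"turn": 0}
  ]
}}

```text
time_s: 20.55
tool_pos: [490.5, -134.9, 78.6]
tool_rot: [-2.222, -2.221, 0.001]
wrist_force: [0.2, -0.2, 0.2]
width: 50.1
grasp_force: 0.0
```

```bash
python3 - <<'E'
from h import *
i=cams.camera_info("wrist");print(manip.get_state()["tool_pos"])
a=cams.snapshot("wrist");cv2.imwrite("pics/w4.png",a[:,:,::-1])
for P in([490.7,-135,60],[495,-4.5,60]):print(proj(i,P))
E
```

```text
[ 490.5 -134.9   78.6]
[[321.4 229.9]]
[[328.1  31.7]]
```

View pics/w4.png

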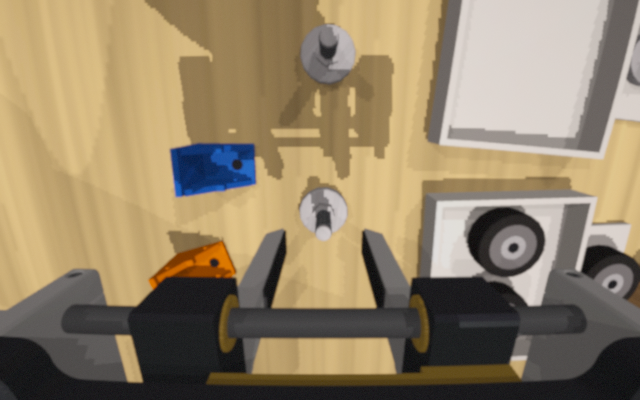

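Stud top is at (323.5,232), within about 1 mm of the prediction. Both wheels lie in the wheel tray, and the path down is clear of the look-alikes.

Request:
{"name": "jog_arm", "arguments": {
  "commands": [
    {"claw": 5,"dp": [-0.1,0.1,2],"turn": 0},
    {"claw": 5,"dp": [0,0,2],"turn": 0},
    {"claw": 5,"dp": [0,0,1],"turn": 0},
    {"claw": 5,"dp": [0,0,0.4],"turn": 0},
    {"claw": 0.6,"dp": [0,0,0],"turn": 0},
    {"claw": 0.6,"dp": [0,0,0],"turn": 0},
    {"claw": 0.6,"dp": [0,0,0],"turn": 0},
    {"claw": 0.6,"dp": [0,0,0],"turn": 0},
    {"claw": 0.6,"dp": [0,0,0],"turn": 0},
    {"claw": 0.6,"dp": [0,0,0],"turn": 0},
    {"claw": 0.6,"dp": [0,0,0],"turn": 0},
    {"claw": 0.6,"dp": [0,0,0],"turn": 0}
  ],
  "grip_force": 30
}}

```text
time_s: 21.6
tool_pos: [492.0, -135.7, 24.8]
tool_rot: [2.221, 2.221, 0.001]
wrist_force: [-1.7, 1.6, 6.6]
width: 11.5
grasp_force: 30.0
```

Request:
{"name": "jog_arm", "arguments": {
  "commands": [
    {"claw": 0.6,"dp": [0,0,-1],"turn": 0},
    {"claw": 0.6,"dp": [0,0,-3],"turn": 0},
    {"claw": 0.6,"dp": [0,0,-3],"turn": 0},
    {"claw": 0.6,"dp": [1.7,2.7,0],"turn": 0},
    {"claw": 0.6,"dp": [1.7,2.75,0],"turn": 0},
    {"claw": 0.6,"dp": [1.7,2.75,0],"turn": 0},
    {"claw": 0.6,"dp": [1.7,2.75,0],"turn": 0},
    {"claw": 0.6,"dp": [1.7,2.75,0],"turn": 0},
    {"claw": 0.6,"dp": [1.7,2.7,0],"turn": 0},
    {"claw": 0.6,"dp": [0,0,1],"turn": 0},
    {"claw": 0.6,"dp": [0,0,0],"turn": 0},
    {"claw": 0.6,"dp": [0,0,0],"turn": 0}
  ]
}}

```text
time_s: 22.6
tool_pos: [654.9, -34.2, 84.4]
tool_rot: [-2.222, -2.221, 0.003]
wrist_force: [0.1, -0.7, -0.6]
width: 11.4
grasp_force: 30.0
```

Contact is expected at TCP z ≈ 29.8.

Request:
{"name": "jog_arm", "arguments": {
  "commands": [
    {"claw": 0.6,"dp": [0,0.1,2],"turn": 0},
    {"claw": 0.6,"dp": [0,0,1.7],"turn": 0},
    {"claw": 0.6,"dp": [0,0,0.8],"turn": 0},
    {"claw": 0.6,"dp": [0,0,0.4],"turn": 0},
    {"claw": 0.6,"dp": [0,0,0.2],"turn": 0},
    {"claw": 0.6,"dp": [0,0,0.1],"turn": 0},
    {"claw": 0.6,"dp": [0,0,0.1],"turn": 0},
    {"claw": 0.6,"dp": [0,0,0],"turn": 0},
    {"claw": 0.6,"dp": [0,0,0],"turn": 0}
  ]
}}

```text
time_s: 23.35
tool_pos: [657.0, -33.8, 32.0]
tool_rot: [2.221, 2.221, 0.001]
wrist_force: [1.4, 0.1, -1.3]
width: 11.6
grasp_force: 30.0
```

Request:
{"name": "jog_arm", "arguments": {
  "commands": [
    {"claw": 0.6,"dp": [0,0,0.1],"turn": 0},
    {"claw": 0.6,"dp": [0,0,0.06],"turn": 0},
    {"claw": 0.6,"dp": [0,0,0.06],"turn": 0},
    {"claw": 0.6,"dp": [0,0,0],"turn": 0},
    {"claw": 0.6,"dp": [0,0,0],"turn": 0}
  ]
}}

```text
time_s: 23.77
tool_pos: [656.9, -33.7, 29.8]
tool_rot: [-2.222, -2.221, -0.001]
wrist_force: [-3.8, 0.4, 8.7]
width: 11.8
grasp_force: 30.0
```

Request:
{"name": "jog_arm", "arguments": {
  "commands": [
    {"claw": 5,"dp": [0,0,0],"turn": 0},
    {"claw": 5,"dp": [0,0,0],"turn": 0},
    {"claw": 5,"dp": [0,0,0],"turn": 0},
    {"claw": 5,"dp": [0,0,0],"turn": 0},
    {"claw": 5,"dp": [0,0,-1],"turn": 0},
    {"claw": 5,"dp": [0,0,-3],"turn": 0},
    {"claw": 5,"dp": [0,0,-3.5],"turn": 0},
    {"claw": 5,"dp": [0,0,-1],"turn": 0},
    {"claw": 5,"dp": [0.45,-2.7,0],"turn": 0},
    {"claw": 5,"dp": [0.45,-2.7,0],"turn": 0},
    {"claw": 5,"dp": [0.5,-2.7,0],"turn": 0},
    {"claw": 5,"dp": [0.5,-2.7,0],"turn": 0}
  ]
}}

```text
time_s: 24.77
tool_pos: [547.6, -14.7, 114.7]
tool_rot: [2.222, 2.221, 0.001]
wrist_force: [0.7, -0.0, -0.0]
width: 49.9
grasp_force: 0.0
```

Request:
{"name": "jog_arm", "arguments": {
  "commands": [
    {"claw": 5,"dp": [0.5,-2.7,0],"turn": 0},
    {"claw": 5,"dp": [0.5,-2.7,0],"turn": 0},
    {"claw": 5,"dp": [0,0,1.5],"turn": 0},
    {"claw": 5,"dp": [0,0,1.5],"turn": 0},
    {"claw": 5,"dp": [0,0,0],"turn": 0},
    {"claw": 5,"dp": [0,0,0],"turn": 0}
  ]
}}

```text
time_s: 25.27
tool_pos: [494.7, -4.9, 84.5]
tool_rot: [-2.222, -2.221, 0.001]
wrist_force: [-0.2, -0.0, -0.0]
width: 50.3
grasp_force: 0.0
```

Request:
{"name": "jog_arm", "arguments": {
  "commands": [
    {"claw": 5,"dp": [0,0.1,2],"turn": 0},
    {"claw": 5,"dp": [0,0,2],"turn": 0},
    {"claw": 5,"dp": [0,0,1.5],"turn": 0},
    {"claw": 5,"dp": [0,0,0.5],"turn": 0},
    {"claw": 0.6,"dp": [0,0,0],"turn": 0},
    {"claw": 0.6,"dp": [0,0,0],"turn": 0},
    {"claw": 0.6,"dp": [0,0,0],"turn": 0},
    {"claw": 0.6,"dp": [0,0,0],"turn": 0},
    {"claw": 0.6,"dp": [0,0,0],"turn": 0},
    {"claw": 0.6,"dp": [0,0,0],"turn": 0},
    {"claw": 0.6,"dp": [0,0,0],"turn": 0},
    {"claw": 0.6,"dp": [0,0,0],"turn": 0}
  ],
  "grip_force": 30
}}

```text
time_s: 26.27
tool_pos: [496.0, -4.6, 24.7]
tool_rot: [2.222, 2.221, 0.001]
wrist_force: [-1.8, 0.5, 7.7]
width: 11.7
grasp_force: 30.0
```

Request:
{"name": "jog_arm", "arguments": {
  "commands": [
    {"claw": 0.6,"dp": [0,0,-1],"turn": 0},
    {"claw": 0.6,"dp": [0,0,-3],"turn": 0},
    {"claw": 0.6,"dp": [0,0,-3],"turn": 0},
    {"claw": 0.6,"dp": [0.85,2.75,0],"turn": 0},
    {"claw": 0.6,"dp": [0.85,2.75,0],"turn": 0},
    {"claw": 0.6,"dp": [0.85,2.75,0],"turn": 0},
    {"claw": 0.6,"dp": [0.85,2.75,0],"turn": 0},
    {"claw": 0.6,"dp": [0.85,2.75,0],"turn": 0},
    {"claw": 0.6,"dp": [0.8,2.75,0],"turn": 0},
    {"claw": 0.6,"dp": [0,0,1],"turn": 0},
    {"claw": 0.6,"dp": [0,0,0],"turn": 0},
    {"claw": 0.6,"dp": [0,0,0],"turn": 0}
  ]
}}

```text
time_s: 27.27
tool_pos: [659.8, 45.2, 84.1]
tool_rot: [-2.222, -2.22, 0.003]
wrist_force: [-0.3, 0.1, -0.8]
width: 11.5
grasp_force: 30.0
```

Request:
{"name": "jog_arm", "arguments": {
  "commands": [
    {"claw": 0.6,"dp": [0,0,2],"turn": 0},
    {"claw": 0.6,"dp": [0,0,1.7],"turn": 0},
    {"claw": 0.6,"dp": [0,0,0.8],"turn": 0},
    {"claw": 0.6,"dp": [0,0,0.4],"turn": 0},
    {"claw": 0.6,"dp": [0,0,0.2],"turn": 0},
    {"claw": 0.6,"dp": [0,0,0.1],"turn": 0},
    {"claw": 0.6,"dp": [0,0,0.1],"turn": 0},
    {"claw": 0.6,"dp": [0,0,0],"turn": 0},
    {"claw": 0.6,"dp": [0,0,0],"turn": 0}
  ]
}}

```text
time_s: 28.02
tool_pos: [661.1, 45.8, 31.8]
tool_rot: [2.221, 2.221, 0.001]
wrist_force: [0.1, -0.3, -1.8]
width: 11.7
grasp_force: 30.0
```

Request:
{"name": "jog_arm", "arguments": {
  "commands": [
    {"claw": 0.6,"dp": [0,0,0.1],"turn": 0},
    {"claw": 0.6,"dp": [0,0,0.06],"turn": 0},
    {"claw": 0.6,"dp": [0,0,0.05],"turn": 0},
    {"claw": 0.6,"dp": [0,0,0],"turn": 0},
    {"claw": 0.6,"dp": [0,0,0],"turn": 0}
  ]
}}

```text
time_s: 28.43
tool_pos: [660.9, 45.8, 29.7]
tool_rot: [-2.222, -2.221, -0.001]
wrist_force: [-3.5, -0.0, 7.8]
width: 11.4
grasp_force: 30.0
```

Contact. I'll release, rise, and back off for a view of everything.

Request:
{"name": "jog_arm", "arguments": {
  "commands": [
    {"claw": 5,"dp": [0,0,0],"turn": 0},
    {"claw": 5,"dp": [0,0,0],"turn": 0},
    {"claw": 5,"dp": [0,0,0],"turn": 0},
    {"claw": 5,"dp": [0,0,0],"turn": 0},
    {"claw": 5,"dp": [0,0,-1],"turn": 0},
    {"claw": 5,"dp": [0,0,-3],"turn": 0},
    {"claw": 5,"dp": [0,0,-3.5],"turn": 0},
    {"claw": 5,"dp": [0,0,-3.5],"turn": 0},
    {"claw": 5,"dp": [0,0,-3.5],"turn": 0},
    {"claw": 5,"dp": [0,0,-3.5],"turn": 0},
    {"claw": 5,"dp": [0,-3,-1.5],"turn": 0},
    {"claw": 5,"dp": [0,-3,-1.5],"turn": 0}
  ]
}}

```text
time_s: 29.43
tool_pos: [601.1, 45.3, 241.2]
tool_rot: [2.221, 2.219, 0.002]
wrist_force: [-0.1, -0.0, 0.7]
width: 50.0
grasp_force: 0.0
```

Request:
{"name": "jog_arm", "arguments": {
  "commands": [
    {"claw": 5,"dp": [0,-3,0],"turn": 0},
    {"claw": 5,"dp": [0,-3,0],"turn": 0},
    {"claw": 5,"dp": [0,-3,0],"turn": 0},
    {"claw": 5,"dp": [0,-3,0],"turn": 0},
    {"claw": 5,"dp": [0,0,0],"turn": 0},
    {"claw": 5,"dp": [0,0,0],"turn": 0},
    {"claw": 5,"dp": [0,0,0],"turn": 0}
  ]
}}

```text
time_s: 30.02
tool_pos: [481.4, 45.9, 240.0]
tool_rot: [2.221, 2.221, 0.002]
wrist_force: [-0.1, -0.6, 0.6]
width: 49.6
grasp_force: 0.0
```

```bash
python3 - <<'E'
from h import *
a=cams.snapshot("scene")[155:290,180:480];b=cams.snapshot("side")[105:325,230:480]
c=[cv2.resize(x,(800,int(800*x.shape[0]/x.shape[1])),interpolation=cv2.INTER_CUBIC) for x in(a,)]
cv2.imwrite("pics/f1.png",c[0][:,:,::-1]);cv2.imwrite("pics/f2.png",cv2.resize(b,None,fx=2.7,fy=2.7,interpolation=cv2.INTER_CUBIC)[:,:,::-1])
E
```

```text
(no output)
```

View pics/f1.png

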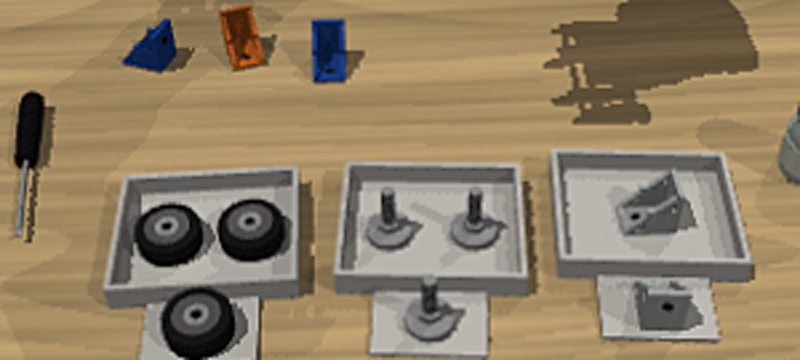

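View pics/f2.png

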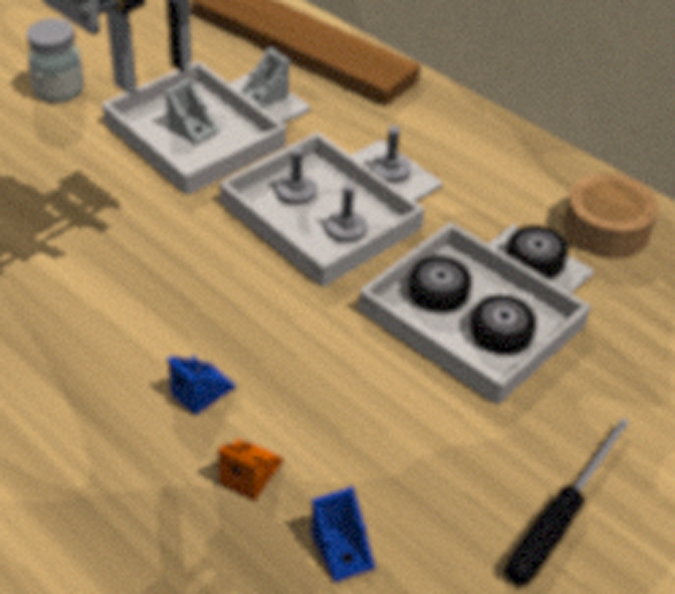

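Both views show the wheels flat at (168,230) and (253,228), the feet upright at (390,225) and (475,222), and the bracket on its base at (650,205). The jar, screwdriver and look-alikes haven't moved.

```bash
python3 -c "
from plant import order
print(order.hand_in())"
```

```text
the job is handed in; nothing more can be done
None
```

All five pieces are set down in their matching trays (wheels flat, feet upright, bracket on its base), the jar, screwdriver and look-alikes are untouched, and the job was handed in at about 30 s.

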